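# Load-cell check on the bench pull tester

### The arm

A 7-joint arm with a two-finger parallel gripper is mounted at the origin on the work surface. World frame = base frame: x ahead of the robot, y to its left, z up, the work surface at z = 0. Lengths are in m, angles in rad, forces in N, time in s.
With the tool pointing down it reaches from about 0.35 to 0.9 m from the base axis. Payload 8.1 kg.
Tool frame: the origin (TCP) lies between the finger pads, 19 mm behind the fingertips; this is the grasp point; z points along the fingers, y is the line along which they close (so a half turn about z gives the same grasp; the last joint's range is limited). The gripper opens to 92 mm and grips with 3 to 60 N. Pads are 19 mm wide; open, the fingers measure 130 mm over their backs; the gripper's body (75 mm by 190 mm) begins 47 mm behind the grasp point.
Start: joints at [1.106, 0.434, 0.025, 1.573, -0.012, 1.134, -0.075], TCP at [0.221, -0.585, 0.246] pointing down, gripper open.
Joint ranges: [-2.62, 2.62], [-0.44, 2.09], [-1.27, 1.32], [0.08, 2.57], [-1.32, 4.46], [0.12, 2], [-2.74, 2.74]. Speed limits (rad/s): [2.22, 2.22, 3.01, 3.01, 3.14, 3.14, 3.14].

### API

Orientations are given as a rotation vector (axis times angle).
In Python, from cell import arm gives the robot as it stands.
- The arm moves only by the tool arm_command, never from a script. Its argument "targets" is a list that holds one entry, the list of rows, each a list of 6 numbers: the shift along the tool's x, y, z in m, then the turn, a rotation vector about the tool's x, y, z in rad. A call has 1 to 10 rows; each row shifts and turns the commanded pose from where the row before left it, along the tool's axes as they then stand; what a row does not reach is not made up. A row lasts 1/8 s, in which the tool goes at most 62.5 mm and 10.7 degrees, less where a joint would pass 70% of its speed; a pose out of reach is approached as far as the arm can. A call with a gripper value outside its range is refused whole. "jaw" is the finger opening in m, from 0 to 0.0918, set as the call begins (left out, the last holds). The fingers move at their own pace and stop on an object; "newtons" is the grip in N (left out, the last holds). Time passes only in rows, so rows that do not move let the fingers close. It gives the time, the measured TCP pose, the force, the opening and the grip force at its end, in the units of the state.
- arm.observe(): the state, without advancing time (a new reading comes with each control period).
- arm.get_image(name): name is "scene" or "top"; returns a dict with "pixels" (384x512x3 uint8, red, green, blue), "z_map" (384x512 float32, m along the optical axis (not along the pixel's ray), 0 where there is no reading), "fx", "fy", "cx", "cy" (pixels), "xyz" and "rotation" of the camera in the world. Camera axes: x right, y down, z forward; pixel columns grow to the right and rows downward; lengths in m; the calibration is good to about 2 mm. A picture is of the moment at which its call begins.
- arm.sign_off(): hands the job in; it is judged then, once.
The state is a dict: "clock": time; "joints": joint angles; "dq": joint speeds; "joint_efforts": joint torques, N m; "position": TCP position; "ee_rot": TCP orientation; "force": force on the tool from outside, world axes, zero at the start; "ft_torque": the same for the moment, N m; "width": opening from 0.0 (shut) to 1.0 (fully open); "gripper_force": force on a finger pad.
Only numpy, scipy, OpenCV 4.12 (cv2) and the standard library are available. Lean on these libraries where they do the work, as an engineer would, in place of code of your own. Each camera call takes 0.05 s, during which the arm holds its last target. There are 200 camera calls.

### The job

Run the load-cell check on the bench pull tester: take the stylus from its stand and, with the tester's slide still home, touch its tip for a moment to the zero button (square sign) and then to the start button (triangle sign) on the console's touch screen, then stand the stylus back in its stand and let go of it. Then take the slide by its handle and pull it out against its spring until its needle stands in the gap between the two teeth of the clip set on the scale, never pulling it past the clip, and keep it there: the program finishes while still holding the handle with the needle in the gap. Leave the clip where it is set and do not knock the other things on the bench about.

Things in the scene. Friction and masses are not known exactly. Their poses are not given: they have to be found in the camera images.
- tester: horizontal bench pull tester, fixed: base plate 400 x 200 mm on feet, its top 22 mm above the bench; end blocks to 84 mm, two guide rods, load cell and spring cartridge at the far (+x) end, a white scale bar along its left (+y) edge. Origin under the middle of the base; its x axis points from the near end to the load-cell end, along the rods. It varies in place and yaw (within 0.25 rad)
- slide: slide on the rods: aluminium block, top 73 mm above the bench, with a bridge handle: black bar 16 mm thick, 90 mm long along y, on 11 mm posts at y = +-40 mm, 36 mm clear under the bar. Origin: centre of the bar, 117 mm above the bench; axes as the tester's. Travels 120 mm from home to -x. A spring pulls it home: 3 N at home, 1.1 N more per 10 mm; it runs back if let go
- needle (a point): tip of the slide's 3 mm wide needle, which sticks out on the +y side of the slide across the scale bar, 59 mm above the bench; its axes are the tester's
- mark (a point): middle of the gap of the setting clip on the scale bar: two upright steel teeth, 7 mm thick, 14 mm tall, with a 12 mm gap between them; the needle passes 4 mm above them. This point is at needle height (59 mm); axes the tester's. It is set 50 to 90 mm to -x of the needle's home and stays put unless pushed hard (15 N)
- console: touch console, fixed: a screen 140 x 200 mm tilted 15 degrees, facing up and to its -x side; height 30 mm at the near edge, 67 mm at the far edge. Origin on the bench under its middle; yaw within 0.25 rad. It stands on either the left or the right of the tester; the stylus stand is on the other side
- zero_button: zero button on the screen, the left (+y) one of two: a light tile 40 x 46 mm with a dark square sign. Origin at the centre of its face, about 42 mm above the bench; its z axis is the face's normal, tilted 15 degrees to the front (to the console's -x). The face does not give: touching it is by contact force
- start_button: start button on the screen, the right (-y) one: the same tile with a dark triangle sign, 80 mm beside the other; origin and axes as for the zero button
- stand: stylus stand, fixed: aluminium block 70 x 70 x 45 mm with one upright hole in the middle, 15.5 mm diameter, 38 mm deep (floor 7 mm above the bench), 4 mm chamfer at the mouth. Origin under its centre, on the bench
- stylus: stylus, loose, standing upright in the stand with play (it may lean up to 4 degrees): 12 mm diameter, 150 mm long, 24 to 42 g, blunt 7 mm tip below, widening to full thickness 16 mm above the tip. Origin at the tip; z axis along it to its upper end. Its upper 112 mm stand out of the stand
- stylus_tip (a point): the stylus tip (lower end)
- bottle: loose amber screw-cap bottle, 68 mm diameter, 130 mm tall, beyond the task's things; origin under its centre
- beaker: loose glass beaker, 72 mm across, 85 mm tall; origin under its centre
- dishes: loose stack of two clear petri dishes, 94 mm diameter, 30 mm high, next to the stylus stand; origin under its centre
- cartridge: loose spare spring cartridge lying near the stylus stand, 31 mm thick, 120 mm long along its x axis; origin under its middle, on the bench
- hexkey: loose L-shaped hex key, 6 mm bar, 86 x 20 mm, lying on the tester's base plate on the side away from the scale; origin under its long leg
- weight: loose 500 g brass calibration weight, 38 mm diameter, 63 mm tall; origin under its centre
There are look-alikes about, which are no part of the job. What is shaped like the stand but black is not meant.

How it is judged:
By the outcome, as a careful person would: the job done as asked, in the order asked, and still so for the second after the job is handed in, while the arm keeps its last pose, push and grip.
It also fails if it takes over 72 s, if anything falls off the work surface, if the arm or the gripper's body presses on something with over 40 N, if the wrist force passes 120 N, or if a joint passes its speed limit or range.

## Working session

There is one attempt and no reset: what is moved stays moved. The work goes in short steps, Python scripts to look and compute and a tool call to move; the robot and the scene stay as the last step left them, time stands still between calls to the robot, and variables do not carry over. Pictures are saved under pics/ and viewed, at most 10 in all, crops included, and the job is handed in when it is done.

Besides the shell and the picture viewer there is one more tool, called after "Request:" in YAML: its name, and indented under it one key for each argument. arm_command: Moves the arm, as the interface text tells. Its arguments: {"type":"object","properties":{"targets":{"type":"array","items":{"type":"array","items":{"type":"array","items":{"type":"number"}}}},"jaw":{"type":"number"},"newtons":{"type":"number"}},"required":["targets"]}

```bash
ls; mkdir -p pics
cat > h.py <<'E'
from cell import arm
import numpy as np, cv2
from scipy.spatial.transform import Rotation as R
def get(n):
    d=arm.get_image(n); d['K']=np.array([[d['fx'],0,d['cx']],[0,d['fy'],d['cy']],[0,0,1]])
    r=np.array(d['rotation']); d['R']=r if r.shape==(3,3) else R.from_rotvec(r).as_matrix() if r.shape==(3,) else R.from_quat(r).as_matrix()
    d['t']=np.array(d['xyz']); return d
def plane(d,uv,z):
    uv=np.atleast_2d(np.array(uv,float)); c=np.c_[(uv[:,0]-d['cx'])/d['fx'],(uv[:,1]-d['cy'])/d['fy'],np.ones(len(uv))]@d['R'].T
    return d['t']+c*((z-d['t'][2])/c[:,2])[:,None]
def cloud(d):
    v,u=np.mgrid[0:384,0:512]; z=d['z_map']; c=np.stack([(u-d['cx'])/d['fx']*z,(v-d['cy'])/d['fy']*z,z],-1)
    return c@d['R'].T+d['t']
def save(d,n,crop=None,s=1):
    im=d['pixels'][:,:,::-1]
    if crop: x0,y0,x1,y1=crop; im=im[y0:y1,x0:x1]
    cv2.imwrite('pics/'+n,cv2.resize(im,None,fx=s,fy=s,interpolation=cv2.INTER_CUBIC))
E
python3 - <<'E'
from h import *
s=arm.observe(); print({k:np.round(v,3) for k,v in s.items()})
for n in('scene','top'):
    d=get(n); save(d,n+'0.png',s=1.5); print(n,d['rotation'],d['t'],d['fx'],d['cx'],d['cy'])
E
```

```text
pics
{'clock': np.float64(0.0), 'joints': array([ 1.106,  0.435,  0.025,  1.574, -0.012,  1.134, -0.075]), 'dq': array([-0.001,  0.001,  0.001, -0.   , -0.   , -0.001, -0.001]), 'joint_efforts': array([ 0.0000e+00, -6.6784e+01,  9.8500e-01, -3.1445e+01, -6.0000e-02,
        4.3000e-02,  0.0000e+00]), 'position': array([ 0.221, -0.584,  0.245]), 'ee_rot': array([-3.089e+00, -5.650e-01,  1.000e-03]), 'force': array([ 0.301, -0.429, -0.286]), 'ft_torque': array([-0.018,  0.   ,  0.024]), 'gripper_force': np.float64(0.0), 'width': np.float64(1.002)}
scene [-1.90133136 -1.17830237  0.62483262] [ 1.28766406 -0.37689086  0.63471015] 376.87047695014417 253.75997679723696 189.99497572197652
top [-2.16271066  2.19324702 -0.09046205] [ 0.42627607 -0.01650677  1.25223313] 405.87201187250196 266.3295097526609 182.96600887119644
```

View pics/scene0.png

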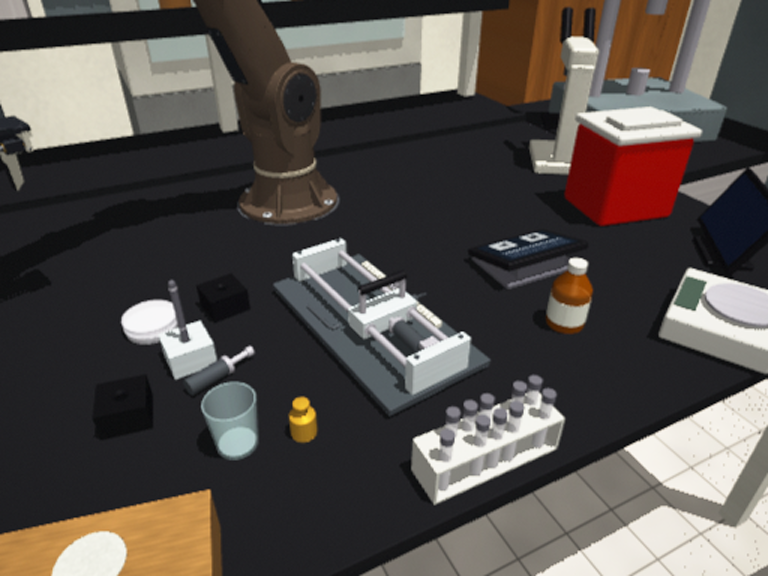

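View pics/top0.png

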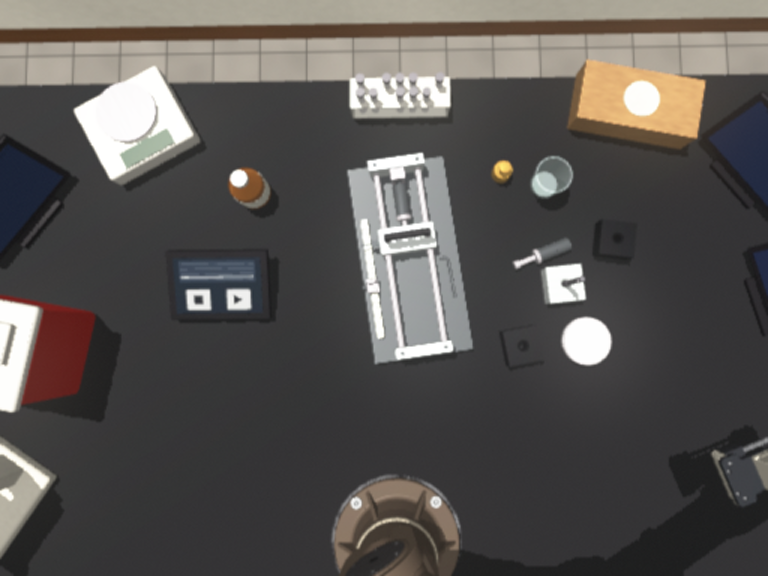

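The scene picture shows the white stand with the stylus upright at (188,350), the tester in the middle and the console at (530,255). In the top picture the stand is at (565,284), zero (square) at (198,299), start (triangle) at (238,299), the slide bar at (407,238) and the scale bar at (371,280).

These could be taken for the stand (top picture): the white block (565,284), the black block (523,346) and the black block (616,239). I choose the white one because the description says aluminium and it holds the stylus.

Run:
```python
from h import *
d=get('top'); s=get('scene')
a=cv2.resize(d['pixels'][90:250,225:425],None,fx=4,fy=4,interpolation=cv2.INTER_CUBIC)[:600]
cv2.imwrite('pics/crop1.png',a[:,:,::-1])
C=cloud(d);S=cloud(s)
def rep(n,P,m):
    q=P[m]; print(n,m.sum(),np.round(np.median(q,0),4),np.round(q.min(0),3),np.round(q.max(0),3))
reg=lambda P,x0,x1,y0,y1,z0,z1:(P[...,0]>x0)&(P[...,0]<x1)&(P[...,1]>y0)&(P[...,1]<y1)&(P[...,2]>z0)&(P[...,2]<z1)
# rough: stand
c=plane(d,[[565/1.5,284/1.5]],0.045)[0]; print('stand rough',c)
for nm,P in(('top',C),('scene',S)):
    m=reg(P,c[0]-.06,c[0]+.06,c[1]-.06,c[1]+.06,.038,.052); rep(nm+' standtop',P,m)
    if m.sum()>4: print(cv2.minAreaRect((P[m][:,:2]*1000).astype(np.float32)))
    for z in(.06,.08,.1,.12,.14):
        m=reg(P,c[0]-.06,c[0]+.06,c[1]-.06,c[1]+.06,z,z+.02); 
        if m.sum(): rep(nm+' sty',P,m)
# buttons
for nm,D,P in(('top',d,C),('scene',s,S)):
    g=D['pixels'].min(2)>170
    m=(g&reg(P,.3,.7,.2,.55,.03,.055)).astype(np.uint8)
    m=cv2.morphologyEx(m,cv2.MORPH_CLOSE,np.ones((7,7)))
    n,l,st,ce=cv2.connectedComponentsWithStats(m)
    for i in range(1,n):
        if st[i,4]>60: print(nm,'tile',ce[i],st[i,4],plane(D,ce[i],.042)[0],np.median(P[l==i],0))
# bar, slide
for nm,P in(('top',C),('scene',S)):
    m=reg(P,.4,.8,-.15,.15,.112,.135); rep(nm+' bar',P,m); print(cv2.minAreaRect((P[m][:,:2]*1000).astype(np.float32)))
    m=reg(P,.25,.9,-.2,.2,.078,.09); rep(nm+' endblocks',P,m); print(cv2.minAreaRect((P[m][:,:2]*1000).astype(np.float32)))
    m=reg(P,.25,.9,-.2,.2,.018,.026); rep(nm+' base',P,m); print(cv2.minAreaRect((P[m][:,:2]*1000).astype(np.float32)))
```

```text
stand rough [ 0.50424182 -0.34452792  0.045     ]
top standtop 501 [ 0.5051 -0.3407  0.0449] [ 0.47  -0.383  0.038] [ 0.544 -0.306  0.052]
((508.1316223144531, -345.5480651855469), (70.01640319824219, 72.51534271240234), 5.384838581085205)
top sty 6 [ 0.5054 -0.3405  0.0709] [ 0.503 -0.342  0.06 ] [ 0.512 -0.339  0.079]
top sty 10 [ 0.5068 -0.3399  0.0906] [ 0.502 -0.344  0.08 ] [ 0.513 -0.338  0.1  ]
top sty 7 [ 0.5063 -0.3395  0.1124] [ 0.503 -0.341  0.103] [ 0.511 -0.339  0.12 ]
top sty 10 [ 0.5061 -0.3403  0.1289] [ 0.502 -0.345  0.121] [ 0.513 -0.338  0.139]
top sty 20 [ 0.5082 -0.3418  0.1542] [ 0.503 -0.349  0.142] [ 0.512 -0.339  0.16 ]
scene standtop 573 [ 0.5146 -0.3472  0.0469] [ 0.468 -0.383  0.038] [ 0.545 -0.308  0.052]
((505.3218078613281, -345.24072265625), (75.26720428466797, 70.17219543457031), 4.663582801818848)
scene sty 37 [ 0.5096 -0.3454  0.0703] [ 0.502 -0.351  0.06 ] [ 0.512 -0.34   0.08 ]
scene sty 34 [ 0.5092 -0.3455  0.0904] [ 0.504 -0.351  0.081] [ 0.515 -0.34   0.1  ]
scene sty 36 [ 0.51   -0.3454  0.1097] [ 0.505 -0.351  0.1  ] [ 0.513 -0.34   0.12 ]
sc
[... 804 characters left out ...]
55 -0.161  0.018] [0.881 0.087 0.026]
((622.161865234375, -31.362762451171875), (521.0973510742188, 217.10569763183594), 4.867834568023682)
scene bar 218 [ 0.6022 -0.0359  0.1234] [ 0.59  -0.077  0.112] [0.612 0.013 0.129]
((600.1419677734375, -32.145347595214844), (15.8950834274292, 90.88081359863281), 5.626523494720459)
scene endblocks 742 [ 0.7477 -0.0252  0.0842] [ 0.364 -0.115  0.078] [0.89  0.059 0.09 ]
((634.0405883789062, -40.34856414794922), (529.5814208984375, 139.71873474121094), 6.589278221130371)
scene base 3734 [ 0.6193 -0.0844  0.0239] [ 0.353 -0.161  0.018] [0.9   0.089 0.026]
((625.3692626953125, -31.2169189453125), (533.8884887695312, 222.4652557373047), 4.3099589347839355)
```

View pics/crop1.png

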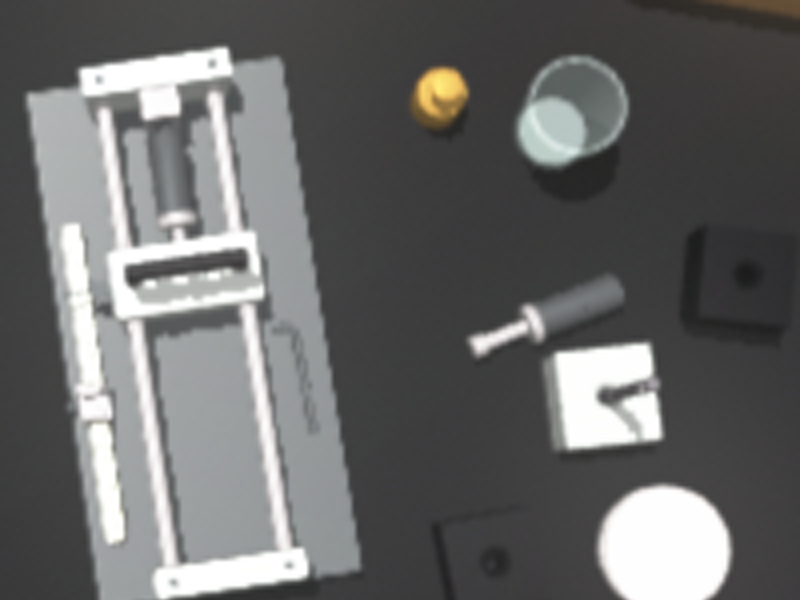

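The crop confirms it: the white stand at (605,395) holds the upright stylus. The needle is at about (105,305) and the clip at (95,405). Stylus is at (0.508, -0.345), and it stands upright. Next I move above it and straighten the yaw.

Request:
arm_command:
  targets:
    - [[0, 0, 0, 0, 0, 0.1805], [0, 0, 0, 0, 0, 0.1805], [0.041, -0.0343, 0, 0, 0, 0], [0.041, -0.0343, 0, 0, 0, 0], [0.041, -0.0343, 0, 0, 0, 0], [0.041, -0.0343, 0, 0, 0, 0], [0.041, -0.0343, 0, 0, 0, 0], [0.041, -0.0343, 0, 0, 0, 0], [0.041, -0.0343, 0, 0, 0, 0], [0, 0, 0, 0, 0, 0]]
  jaw: 0.06

```text
clock: 1.45
position: [0.512, -0.3392, 0.2451]
ee_rot: [-3.139, -0.014, -0.002]
force: [-0.3, 0.5, 0.4]
width: 0.65
gripper_force: 0.0
```

```bash
cat >> h.py <<'E'
def st():
    s=arm.observe(); r=R.from_rotvec(s['ee_rot']).as_matrix()
    print(round(float(s['clock']),2),'p',np.round(s['position'],4),'xt',np.round(r[:,0],3),'zt',np.round(r[:,2],3),'j',np.round(s['joints'],2),'F',np.round(s['force'],2),'w',round(float(s['width'])*.0918,4),'g',np.round(s['gripper_force'],1)); return np.array(s['position']),r
def to(w,p,r): print('tool shift',np.round(r.T@(np.array(w)-p),4))
E
python3 - <<'E'
from h import *
p,r=st(); to([.508,-.345,.125],p,r)
E
```

```text
1.45 p [ 0.512  -0.3392  0.2451] xt [1.    0.009 0.001] zt [ 0.001  0.003 -1.   ] j [ 0.5   0.42 -0.    1.6  -0.    1.12 -1.06] F [-0.34  0.49  0.36] w 0.0597 g 0.0
tool shift [-0.0042  0.006   0.1201]
```

Request:
arm_command:
  targets:
    - [[-0.004, 0.006, 0.02, 0, 0, 0], [0, 0, 0.035, 0, 0, 0], [0, 0, 0.035, 0, 0, 0], [0, 0, 0.03, 0, 0, 0], [0, 0, 0, 0, 0, 0]]

```text
clock: 2.08
position: [0.5019, -0.35, 0.1234]
ee_rot: [-3.139, 0.0, 0.007]
force: [-0.5, 0.5, 0.1]
width: 0.654
gripper_force: 0.0
```

Request:
arm_command:
  targets:
    - [[0, 0, 0, 0, 0, 0], [0, 0, 0, 0, 0, 0], [0, 0, 0, 0, 0, 0], [0, 0, 0, 0, 0, 0], [0, 0, 0, 0, 0, 0]]
  jaw: 0.0
  newtons: 20

```text
clock: 2.7
position: [0.5041, -0.3503, 0.1257]
ee_rot: [3.141, 0.001, 0.0]
force: [-0.5, -0.0, 0.0]
width: 0.162
gripper_force: 0.0
```

Run:
```python
from h import *
st()
```

```text
2.7 p [ 0.5041 -0.3503  0.1257] xt [1.    0.001 0.   ] zt [ 0. -0. -1.] j [ 0.52  0.53 -0.    1.73  0.    0.87 -1.05] F [-0.47 -0.01  0.05] w 0.0149 g 0.0
```

Request:
arm_command:
  targets:
    - [[0.004, -0.005, 0, 0, 0, 0], [0, 0, 0, 0, 0, 0], [0, 0, 0, 0, 0, 0]]
  jaw: 0.03

```text
clock: 3.08
position: [0.5081, -0.3451, 0.1255]
ee_rot: [-3.142, -0.002, 0.0]
force: [-0.2, 0.5, -0.4]
width: 0.326
gripper_force: 0.0
```

Run:
```python
from h import *
st()
d=get('scene'); P=cloud(d); save(d,'a.png',(80,150,240,270),4)
for z in(.05,.06,.07,.08,.145):
    m=(abs(P[...,0]-.507)<.03)&(abs(P[...,1]+.345)<.03)&(P[...,2]>z)&(P[...,2]<z+.01)
    if m.sum(): print(z,m.sum(),np.round(P[m].min(0),4),np.round(P[m].max(0),4))
```

```text
3.08 p [ 0.5081 -0.3451  0.1255] xt [ 1.     0.001 -0.   ] zt [-0.  0. -1.] j [ 0.51  0.53 -0.    1.73  0.    0.87 -1.06] F [-0.19  0.48 -0.36] w 0.0299 g 0.0
0.05 17 [ 0.5076 -0.3519  0.0502] [ 0.52   -0.3162  0.0592]
0.06 14 [ 0.5075 -0.3519  0.0604] [ 0.5146 -0.3402  0.0691]
0.07 18 [ 0.509  -0.3524  0.0705] [ 0.5162 -0.3409  0.078 ]
0.08 20 [ 0.5089 -0.3524  0.0801] [ 0.5165 -0.3409  0.0898]
0.145 75 [ 0.5016 -0.3743  0.1451] [ 0.5212 -0.3161  0.155 ]
```

View pics/a.png

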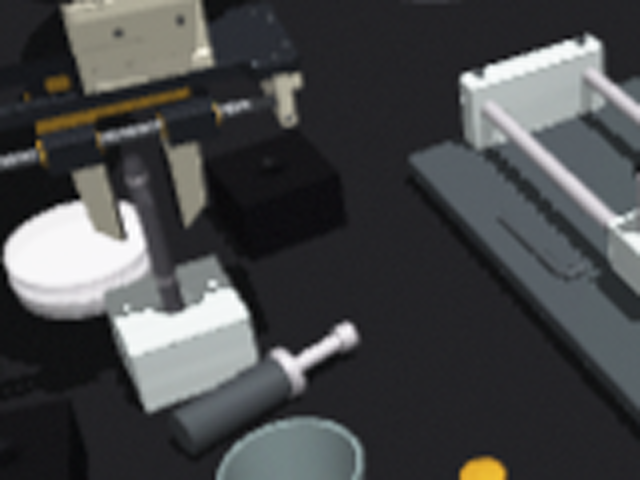

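The stylus (crop 150,220) stands between the two fingers. I close on it and lift straight up.

Request:
arm_command:
  targets:
    - [[0, 0, 0, 0, 0, 0], [0, 0, 0, 0, 0, 0], [0, 0, 0, 0, 0, 0], [0, 0, 0, 0, 0, 0]]
  jaw: 0.0
  newtons: 20

```text
clock: 3.62
position: [0.5078, -0.3452, 0.1255]
ee_rot: [-3.141, -0.001, 0.001]
force: [-1.0, 0.7, -0.1]
width: 0.128
gripper_force: 20.0
```

Run:
```python
from h import *
st()
```

```text
3.62 p [ 0.5078 -0.3452  0.1255] xt [ 1.     0.001 -0.   ] zt [-0.  0. -1.] j [ 0.51  0.53 -0.    1.73  0.    0.87 -1.06] F [-1.04  0.72 -0.08] w 0.0118 g 20.0
```

Request:
arm_command:
  targets:
    - [[0, 0, -0.02, 0, 0, 0], [0, 0, -0.025, 0, 0, 0], [0, 0, -0.04, 0, 0, 0], [0, 0, -0.04, 0, 0, 0], [0, 0, -0.04, 0, 0, 0], [0, -0.03, 0, 0, 0, 0], [0, -0.05, 0, 0, 0, 0], [0, -0.05, 0, 0, 0, 0], [0, -0.05, 0, 0, 0, 0], [0, -0.05, 0, 0, 0, 0]]

```text
clock: 4.88
position: [0.5078, -0.1137, 0.2907]
ee_rot: [3.141, 0.001, 0.001]
force: [0.2, -0.1, -1.0]
width: 0.123
gripper_force: 20.0
```

Request:
arm_command:
  targets:
    - [[0, -0.05, 0, 0, 0, 0], [0, -0.05, 0, 0, 0, 0], [0, -0.05, 0, 0, 0, 0], [0, -0.05, 0, 0, 0, 0], [0, -0.05, 0, 0, 0, 0], [0, -0.05, 0, 0, 0, 0], [-0.01, -0.05, 0, 0, 0, 0], [-0.01, -0.05, 0, 0, 0, 0], [0, -0.05, 0, 0, 0, 0], [0, -0.03, 0, 0, 0, 0]]

```text
clock: 6.12
position: [0.4867, 0.3676, 0.2904]
ee_rot: [-3.141, -0.005, 0.0]
force: [0.4, -0.3, -1.2]
width: 0.123
gripper_force: 20.0
```

Request:
arm_command:
  targets:
    - [[0, 0, 0, 0, 0, 0], [0, 0, 0, 0, 0, 0], [0, 0, 0, 0, 0, 0]]

```text
clock: 6.5
position: [0.4882, 0.3633, 0.2906]
ee_rot: [3.141, -0.002, 0.001]
force: [0.7, -0.1, -0.7]
width: 0.127
gripper_force: 20.0
```

Run:
```python
from h import *
p,r=st(); to([.4846,.3853,.175],p,r)
d=get('scene'); P=cloud(d)
for z in np.arange(.16,.26,.012):
    m=(abs(P[...,0]-p[0])<.03)&(abs(P[...,1]-p[1])<.03)&(P[...,2]>z)&(P[...,2]<z+.012)
    if m.sum(): print(round(z,3),m.sum(),np.round(P[m].min(0),4),np.round(P[m].max(0),4))
ys,xs=np.where((abs(P[...,0]-p[0])<.04)&(abs(P[...,1]-p[1])<.04)&(P[...,2]>.16)); print(xs.min(),xs.max(),ys.min(),ys.max())
```

```text
6.5 p [0.4882 0.3633 0.2906] xt [ 1.    -0.001  0.   ] zt [ 0.    -0.001 -1.   ] j [-0.51  0.4  -0.32  1.53  0.13  1.23 -2.42] F [ 0.7  -0.05 -0.69] w 0.0117 g 20.0
tool shift [-0.0036 -0.0221  0.1156]
0.172 9 [0.4848 0.3544 0.174 ] [0.4911 0.3618 0.1819]
0.184 13 [0.4822 0.3532 0.1843] [0.4936 0.3643 0.1943]
0.196 17 [0.4851 0.3542 0.1964] [0.4957 0.3639 0.2077]
0.208 18 [0.4821 0.3549 0.208 ] [0.494  0.3663 0.22  ]
0.22 18 [0.4829 0.3547 0.2213] [0.4948 0.3646 0.2318]
0.232 16 [0.487  0.354  0.2328] [0.4948 0.3683 0.2436]
0.244 17 [0.4861 0.3541 0.2449] [0.4962 0.3624 0.2557]
0.256 18 [0.4873 0.353  0.2562] [0.4964 0.3662 0.2673]
352 394 0 121
```

Request:
arm_command:
  targets:
    - [[0, 0, 0, 0, 0, -0.17], [0, 0, 0, 0, 0, -0.17], [0, 0, 0, 0, 0, -0.17], [0, 0, 0, 0, 0, 0], [0, 0, 0, 0, 0, 0]]

```text
clock: 7.18
position: [0.4878, 0.3642, 0.2906]
ee_rot: [3.041, 0.786, 0.0]
force: [-0.3, 0.7, -0.4]
width: 0.13
gripper_force: 20.0
```

Run:
```python
from h import *
p,r=st(); to([.4846,.3883,.175],p,r)
```

```text
7.17 p [0.4878 0.3642 0.2906] xt [0.875 0.485 0.   ] zt [ 0. -0. -1.] j [-0.44  0.41 -0.43  1.52  0.18  1.24 -1.95] F [-0.27  0.69 -0.39] w 0.0119 g 20.0
tool shift [ 0.0089 -0.0227  0.1156]
```

Request:
arm_command:
  targets:
    - [[0.009, -0.023, 0, 0, 0, 0], [0, 0, 0.04, 0, 0, 0], [0, 0, 0.045, 0, 0, 0], [0, 0, 0.03, 0, 0, 0], [0, 0, 0, 0, 0, 0], [0, 0, 0, 0, 0, 0]]

```text
clock: 7.92
position: [0.4847, 0.3898, 0.1769]
ee_rot: [-3.039, -0.791, -0.002]
force: [-0.7, 0.4, 0.5]
width: 0.126
gripper_force: 20.0
```

Run:
```python
from h import *
p,r=st()
d=get('scene'); P=cloud(d); save(d,'b.png',(300,120,420,210),5)
for z in np.arange(.05,.16,.02):
    m=(abs(P[...,0]-p[0])<.03)&(abs(P[...,1]-p[1])<.03)&(P[...,2]>z)&(P[...,2]<z+.02)
    if m.sum(): print(round(z,3),m.sum(),np.round(P[m].min(0),4),np.round(P[m].max(0),4))
```

```text
7.92 p [0.4847 0.3898 0.1769] xt [0.873 0.488 0.002] zt [ 0.001  0.001 -1.   ] j [-0.49  0.53 -0.41  1.64  0.24  1.02 -2.03] F [-0.69  0.37  0.5 ] w 0.0115 g 20.0
0.05 15 [0.4809 0.3637 0.0501] [0.5134 0.4195 0.0692]
0.07 21 [0.4782 0.381  0.0701] [0.4899 0.3936 0.0886]
0.09 23 [0.4783 0.3808 0.0904] [0.4891 0.3926 0.11  ]
0.11 24 [0.4799 0.3811 0.1107] [0.4907 0.3944 0.129 ]
0.13 24 [0.4803 0.3793 0.1307] [0.4908 0.3924 0.1495]
0.15 33 [0.4794 0.3688 0.1508] [0.4998 0.4063 0.1699]
```

View pics/b.png

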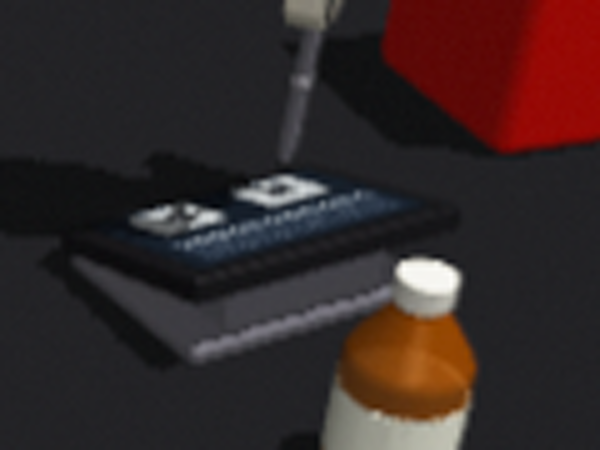

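The stylus tip (crop 287,160) hangs just above the square tile. I lower it gently.

Request:
arm_command:
  targets:
    - [[0, 0, 0.008, 0, 0, 0], [0, 0, 0.003, 0, 0, 0], [0, 0, 0.002, 0, 0, 0], [0, 0, 0.001, 0, 0, 0], [0, 0, 0, 0, 0, 0]]

```text
clock: 8.6
position: [0.4841, 0.3892, 0.1615]
ee_rot: [3.04, 0.794, -0.0]
force: [-0.5, -0.1, -0.4]
width: 0.129
gripper_force: 20.0
```

Request:
arm_command:
  targets:
    - [[0, 0, 0.002, 0, 0, 0], [0, 0, 0, 0, 0, 0]]

```text
clock: 8.85
position: [0.4844, 0.3895, 0.16]
ee_rot: [-3.039, -0.793, -0.001]
force: [-1.2, -0.7, 3.8]
width: 0.125
gripper_force: 20.0
```

Request:
arm_command:
  targets:
    - [[0, 0, 0.001, 0, 0, 0], [0, 0, 0, 0, 0, 0], [0, 0, 0, 0, 0, 0]]

```text
clock: 9.22
position: [0.4846, 0.3898, 0.1597]
ee_rot: [-3.039, -0.793, -0.003]
force: [-1.2, -1.5, 8.9]
width: 0.128
gripper_force: 20.0
```

Run:
```python
from h import *
p,r=st(); to([.4846,.3083,.19],p,r)
d=get('scene'); print(d['pixels'][150:175,340:375].reshape(-1,3).max(0))
```

```text
9.22 p [0.4846 0.3898 0.1597] xt [0.872 0.489 0.002] zt [ 0.002  0.001 -1.   ] j [-0.49  0.54 -0.41  1.66  0.25  0.99 -2.04] F [-1.21 -1.5   8.93] w 0.0117 g 20.0
tool shift [-0.0398  0.071  -0.0304]
[205 210 211]
```

Request:
arm_command:
  targets:
    - [[0, 0, -0.025, 0, 0, 0], [0, 0, 0, 0, 0, 0], [-0.02, 0.036, 0, 0, 0, 0], [-0.02, 0.035, 0, 0, 0, 0], [0, 0, 0, 0, 0, 0], [0, 0, 0, 0, 0, 0], [0, 0, 0.02, 0, 0, 0], [0, 0, 0, 0, 0, 0]]

```text
clock: 10.28
position: [0.4828, 0.3083, 0.1621]
ee_rot: [3.039, 0.796, -0.004]
force: [-0.4, 0.0, -1.2]
width: 0.123
gripper_force: 20.0
```

Request:
arm_command:
  targets:
    - [[0, 0, 0.002, 0, 0, 0], [0, 0, 0.002, 0, 0, 0], [0, 0, 0, 0, 0, 0]]

```text
clock: 10.65
position: [0.4842, 0.3083, 0.1601]
ee_rot: [-3.039, -0.794, -0.002]
force: [-0.3, 1.5, 2.5]
width: 0.125
gripper_force: 20.0
```

Run:
```python
from h import *
p,r=st()
d=get('scene'); P=cloud(d)
for z in np.arange(.06,.15,.03):
    m=(abs(P[...,0]-p[0])<.03)&(abs(P[...,1]-p[1])<.03)&(P[...,2]>z)&(P[...,2]<z+.02)
    if m.sum(): print(round(z,3),m.sum(),np.round(P[m].min(0),4),np.round(P[m].max(0),4))
```

```text
10.65 p [0.4842 0.3083 0.1601] xt [0.872 0.489 0.001] zt [ 0.001  0.001 -1.   ] j [-0.36  0.47 -0.41  1.78  0.23  0.94 -1.93] F [-0.27  1.55  2.51] w 0.0115 g 20.0
0.06 21 [0.4773 0.2989 0.0619] [0.4893 0.309  0.0797]
0.09 24 [0.4811 0.2998 0.09  ] [0.4904 0.3092 0.1096]
0.12 24 [0.4797 0.3006 0.1203] [0.4915 0.3122 0.1383]
```

Request:
arm_command:
  targets:
    - [[0, 0, 0.0015, 0, 0, 0], [0, 0, 0, 0, 0, 0], [0, 0, 0, 0, 0, 0]]

```text
clock: 11.08
position: [0.4846, 0.3086, 0.1596]
ee_rot: [-3.039, -0.793, -0.004]
force: [-1.3, -0.3, 11.8]
width: 0.126
gripper_force: 20.0
```

Request:
arm_command:
  targets:
    - [[0, 0, -0.03, 0, 0, 0], [0, 0, -0.05, 0, 0, 0], [0, 0, -0.05, 0, 0, 0.17], [0, 0, 0, 0, 0, 0.17], [0, 0.03, 0, 0, 0, 0.17], [0, 0.05, 0, 0, 0, 0], [0.01, 0.05, 0, 0, 0, 0], [0.01, 0.05, 0, 0, 0, 0], [0, 0.05, 0, 0, 0, 0], [0, 0.05, 0, 0, 0, 0]]

```text
clock: 12.32
position: [0.5089, 0.0263, 0.288]
ee_rot: [3.141, 0.001, -0.0]
force: [0.9, 0.4, -0.7]
width: 0.124
gripper_force: 20.0
```

Request:
arm_command:
  targets:
    - [[0, 0.05, 0, 0, 0, 0], [0, 0.05, 0, 0, 0, 0], [0, 0.05, 0, 0, 0, 0], [0, 0.05, 0, 0, 0, 0], [0, 0.05, 0, 0, 0, 0], [0, 0.05, 0, 0, 0, 0], [0, 0.05, 0, 0, 0, 0], [0, 0.02, 0, 0, 0, 0], [0, 0, 0, 0, 0, 0], [0, 0, 0, 0, 0, 0]]

```text
clock: 13.58
position: [0.51, -0.3398, 0.2879]
ee_rot: [-3.14, -0.004, -0.0]
force: [0.4, 0.8, -0.5]
width: 0.128
gripper_force: 20.0
```

Run:
```python
from h import *
p,r=st(); to([.5078,-.3452,.1755],p,r); print('rotz',R.from_matrix(r).as_rotvec())
```

```text
13.57 p [ 0.51   -0.3398  0.2879] xt [1.    0.003 0.   ] zt [ 0.     0.001 -1.   ] j [ 0.51  0.39 -0.02  1.54  0.01  1.22 -1.07] F [ 0.42  0.81 -0.51] w 0.0117 g 20.0
tool shift [-0.0022  0.0056  0.1124]
rotz [-3.14026887e+00 -4.46458915e-03 -1.79618629e-05]
```

Request:
arm_command:
  targets:
    - [[-0.002, 0.0055, 0.02, 0, 0, 0], [0, 0, 0.04, 0, 0, 0], [0, 0, 0.04, 0, 0, 0], [0, 0, 0.008, 0, 0, 0], [0, 0, 0, 0, 0, 0], [0, 0, 0, 0, 0, 0], [0, 0, 0, 0, 0, 0]]

```text
clock: 14.45
position: [0.5082, -0.3477, 0.1815]
ee_rot: [3.14, 0.001, 0.003]
force: [0.7, -0.6, 0.7]
width: 0.128
gripper_force: 20.0
```

Run:
```python
from h import *
p,r=st(); to([.5078,-.3452,.1255],p,r)
d=get('scene'); P=cloud(d)
for z in np.arange(.055,.16,.02):
    m=(abs(P[...,0]-p[0])<.03)&(abs(P[...,1]-p[1])<.03)&(P[...,2]>z)&(P[...,2]<z+.02)
    if m.sum(): print(round(z,3),m.sum(),np.round(P[m].min(0),4),np.round(P[m].max(0),4))
```

```text
14.45 p [ 0.5082 -0.3477  0.1815] xt [1.    0.001 0.002] zt [ 0.002 -0.001 -1.   ] j [ 0.53  0.48 -0.02  1.68  0.01  0.99 -1.07] F [ 0.7  -0.61  0.73] w 0.0118 g 20.0
tool shift [-0.0005 -0.0025  0.056 ]
0.055 13 [ 0.5066 -0.3534  0.0654] [ 0.5113 -0.3452  0.0737]
0.075 36 [ 0.5067 -0.3554  0.0759] [ 0.5138 -0.3435  0.0947]
0.095 36 [ 0.5059 -0.3554  0.0952] [ 0.5141 -0.3436  0.1147]
0.115 40 [ 0.5074 -0.3553  0.1152] [ 0.5156 -0.3436  0.1349]
0.135 41 [ 0.5091 -0.3552  0.1357] [ 0.5172 -0.3437  0.1545]
0.155 76 [ 0.5098 -0.3682  0.1551] [ 0.5206 -0.3289  0.1749]
```

Request:
arm_command:
  targets:
    - [[0.001, -0.0037, 0, 0, 0, 0], [0, 0, 0.01, 0, 0, 0], [0, 0, 0.01, 0, 0, 0], [0, 0, 0.005, 0, 0, 0], [0, 0, 0, 0, 0, 0], [0, 0, 0, 0, 0, 0]]

```text
clock: 15.25
position: [0.5086, -0.3438, 0.1551]
ee_rot: [3.141, 0.001, 0.0]
force: [0.3, -1.0, -0.5]
width: 0.129
gripper_force: 20.0
```

Request:
arm_command:
  targets:
    - [[0, 0, 0.008, 0, 0, 0], [0, 0, 0.008, 0, 0, 0], [0, 0, 0.007, 0, 0, 0], [0, 0, 0.003, 0, 0, 0], [0, 0, 0, 0, 0, 0]]

```text
clock: 15.88
position: [0.5084, -0.3436, 0.1287]
ee_rot: [-3.141, -0.001, 0.001]
force: [-0.3, 0.4, -0.9]
width: 0.127
gripper_force: 20.0
```

Request:
arm_command:
  targets:
    - [[0, 0, 0.0025, 0, 0, 0], [0, 0, 0, 0, 0, 0]]

```text
clock: 16.12
position: [0.5085, -0.3437, 0.1265]
ee_rot: [3.142, 0.001, 0.0]
force: [-0.2, -0.7, -1.2]
width: 0.129
gripper_force: 20.0
```

Request:
arm_command:
  targets:
    - [[0, 0, 0, 0, 0, 0], [0, 0, 0, 0, 0, 0], [0, 0, 0, 0, 0, 0], [0, 0, 0, 0, 0, 0]]
  jaw: 0.06

```text
clock: 16.62
position: [0.5085, -0.3437, 0.1266]
ee_rot: [3.141, 0.001, 0.0]
force: [-0.4, -0.0, -0.4]
width: 0.513
gripper_force: 0.0
```

Request:
arm_command:
  targets:
    - [[0, 0, -0.03, 0, 0, 0], [0, 0, -0.04, 0, 0, 0], [0, 0, -0.04, 0, 0, 0], [0, 0, 0, 0, 0, 0]]

```text
clock: 17.12
position: [0.5101, -0.3446, 0.2401]
ee_rot: [3.138, 0.001, 0.009]
force: [-0.3, -0.6, -0.4]
width: 0.655
gripper_force: 0.0
```

Run:
```python
from h import *
p,r=st()
d=get('scene'); P=cloud(d)
for z in np.arange(.05,.17,.02):
    m=(abs(P[...,0]-.508)<.03)&(abs(P[...,1]+.345)<.03)&(P[...,2]>z)&(P[...,2]<z+.02)
    if m.sum(): print(round(z,3),m.sum(),np.round(P[m].min(0),4),np.round(P[m].max(0),4))
# tester geometry: top view
d=get('top'); C=cloud(d)
hsv=cv2.cvtColor(d['pixels'],cv2.COLOR_RGB2HSV)
m=(C[...,2]>.118)&(C[...,2]<.132)&(abs(C[...,0]-.6)<.04)&(abs(C[...,1]+.032)<.08)&(d['pixels'].max(2)<90)
q=(C[m][:,:2]*1000).astype(np.float32); print('bar',m.sum(),cv2.minAreaRect(q),q.mean(0))
# rods & end blocks: white pixels at height 78-88
for x0,x1 in((.34,.42),(.72,.80)):
    m=(C[...,2]>.078)&(C[...,2]<.09)&(C[...,0]>x0)&(C[...,0]<x1)&(abs(C[...,1])<.15)
    q=(C[m][:,:2]*1000).astype(np.float32); print('end',m.sum(),q.mean(0),cv2.minAreaRect(q))
cv2.imwrite('pics/c.png',cv2.resize(d['pixels'][135:235,225:315],None,fx=6,fy=6,interpolation=cv2.INTER_CUBIC)[:,:,::-1])
```

```text
17.12 p [ 0.5101 -0.3446  0.2401] xt [1.    0.001 0.006] zt [ 0.006 -0.003 -1.   ] j [ 0.52  0.42 -0.02  1.61  0.01  1.11 -1.07] F [-0.29 -0.64 -0.44] w 0.0601 g 0.0
0.05 33 [ 0.5078 -0.3513  0.0503] [ 0.5149 -0.3398  0.0699]
0.07 36 [ 0.5093 -0.3513  0.0703] [ 0.5176 -0.3398  0.0896]
0.09 36 [ 0.5097 -0.3513  0.0906] [ 0.5171 -0.3399  0.1089]
0.11 40 [ 0.51   -0.3517  0.1115] [ 0.5194 -0.34    0.1297]
0.13 38 [ 0.512  -0.3516  0.1309] [ 0.5207 -0.3401  0.1499]
0.15 26 [ 0.5097 -0.3511  0.1501] [ 0.5194 -0.3402  0.1595]
bar 88 ((596.7535400390625, -30.173492431640625), (8.962845802307129, 80.80355072021484), 7.493327617645264) [596.6898   -31.106169]
end 86 [382.11847 -61.46537] ((381.6769714355469, -60.30550003051758), (18.483213424682617, 107.64937591552734), 7.778994560241699)
end 289 [745.56555  -11.989575] ((739.4305419921875, -12.477142333984375), (37.638893127441406, 108.8396224975586), 8.042677879333496)
```

View pics/c.png

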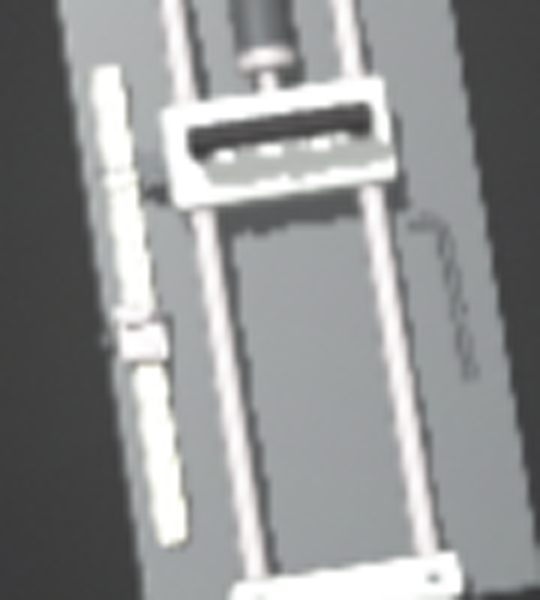

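The stylus is back in the stand and upright, with its top at 0.158. In the crop the needle is at (122,181), crossing the scale, and the clip is at (142,340). The handle bar is at (280,130). Next I turn the tool so the fingers close along the tester's x axis.

Request:
arm_command:
  targets:
    - [[0, 0, 0, 0, 0, -0.1705], [0, 0, 0, 0, 0, -0.1705], [0, 0, 0, 0, 0, -0.1705], [0, 0, 0, 0, 0, -0.1705], [0, 0, 0, 0, 0, -0.1705], [0, 0, 0, 0, 0, -0.1705], [0, 0, 0, 0, 0, -0.1705], [0, 0, 0, 0, 0, -0.1705], [0, 0, 0, 0, 0, -0.1705], [0, 0, 0, 0, 0, -0.1705]]
  jaw: 0.06

```text
clock: 18.48
position: [0.5077, -0.3432, 0.2347]
ee_rot: [-2.058, -2.37, 0.0]
force: [-0.5, 0.0, -0.1]
width: 0.655
gripper_force: 0.0
```

Run:
```python
from h import *
p,r=st(); to([.600,-.0318,.117],p,r)
d=get('top'); ax=np.array([.991,.134])
n=plane(d,[225+122/6,135+181/6],.059)[0]; c=plane(d,[225+142/6,135+340/6],.055)[0]
print(n,c,'along',(c-n)[:2]@ax,'across',(c-n)[:2]@[-.134,.991])
```

```text
18.48 p [ 0.5077 -0.3432  0.2347] xt [-0.14   0.99   0.002] zt [-0.002  0.002 -1.   ] j [ 0.78  0.46 -0.4   1.59  0.19  1.13  0.48] F [-0.53  0.05 -0.1 ] w 0.0601 g 0.0
tool shift [0.2951 0.1353 0.118 ]
[0.58050212 0.04538105 0.059     ] [0.5020047  0.03649687 0.055     ] along -0.07898142268494406 across 0.0017144254192470718
```

Request:
arm_command:
  targets:
    - [[0.049, 0.0225, 0, 0, 0, 0], [0.049, 0.0225, 0, 0, 0, 0], [0.049, 0.0225, 0, 0, 0, 0], [0.049, 0.0225, 0, 0, 0, 0], [0.049, 0.0225, 0, 0, 0, 0], [0.049, 0.0225, 0, 0, 0, 0], [0, 0, 0.03, 0, 0, 0], [0, 0, 0, 0, 0, 0], [0, 0, 0, 0, 0, 0]]

```text
clock: 19.65
position: [0.6025, -0.0351, 0.2065]
ee_rot: [-2.069, -2.363, 0.001]
force: [0.1, -0.4, 0.2]
width: 0.651
gripper_force: 0.0
```

Run:
```python
from h import *
p,r=st(); to([.600,-.0318,.117],p,r)
```

```text
19.65 p [ 0.6025 -0.0351  0.2065] xt [-0.132  0.991 -0.   ] zt [-0.001 -0.    -1.   ] j [ 0.29  0.48 -0.46  1.65  0.24  1.07 -0.11] F [ 0.09 -0.38  0.21] w 0.0598 g 0.0
tool shift [ 0.0036 -0.002   0.0895]
```

Request:
arm_command:
  targets:
    - [[0.0036, -0.002, 0.02, 0, 0, 0], [0, 0, 0.03, 0, 0, 0], [0, 0, 0.03, 0, 0, 0], [0, 0, 0.0095, 0, 0, 0], [0, 0, 0, 0, 0, 0], [0, 0, 0, 0, 0, 0]]

```text
clock: 20.4
position: [0.6012, -0.0309, 0.1185]
ee_rot: [2.066, 2.364, 0.002]
force: [0.2, -0.1, 0.6]
width: 0.651
gripper_force: 0.0
```

Run:
```python
from h import *
p,r=st(); to([.600,-.0318,.117],p,r)
```

```text
20.4 p [ 0.6012 -0.0309  0.1185] xt [-0.134  0.991 -0.   ] zt [ 0.002  0.    -1.   ] j [ 0.26  0.57 -0.44  1.75  0.3   0.89 -0.17] F [ 0.17 -0.08  0.56] w 0.0597 g 0.0
tool shift [-0.0007 -0.0013  0.0015]
```

Request:
arm_command:
  targets:
    - [[0, -0.001, 0.001, 0, 0, 0], [0, 0, 0, 0, 0, 0], [0, 0, 0, 0, 0, 0], [0, 0, 0, 0, 0, 0], [0, 0, 0, 0, 0, 0]]
  jaw: 0.0
  newtons: 40

```text
clock: 21.02
position: [0.5983, -0.0311, 0.1158]
ee_rot: [-2.066, -2.365, 0.003]
force: [-1.8, -0.6, 9.6]
width: 0.16
gripper_force: 40.2
```

Run:
```python
from h import *
p,r=st()
d=get('top'); C=cloud(d); im=d['pixels'].astype(int)
# scale strip profile along tester axis: sample at several across offsets, z=.057
n=plane(d,[225+122/6,135+181/6],.059)[0]; ax=np.array([.991,.134]);ay=np.array([-.134,.991])
K=d['R'].T
for z,off in((.057,-.012),(.057,0),(.057,.012)):
    s=np.arange(-.11,.016,.003); w=np.c_[n[:2]+s[:,None]*ax+off*ay,np.full(len(s),z)]
    c=(w-d['t'])@d['R']; u=c[:,0]/c[:,2]*d['fx']+d['cx']; v=c[:,1]/c[:,2]*d['fy']+d['cy']
    g=cv2.remap(d['pixels'].mean(2).astype(np.float32),u.astype(np.float32)[None],v.astype(np.float32)[None],cv2.INTER_LINEAR)[0]
    print(off,[(int(a*1000+(.5 if a>0 else -.5)),int(b)) for a,b in zip(s,g)])
```

```text
21.02 p [ 0.5983 -0.0311  0.1158] xt [-0.134  0.991 -0.   ] zt [-0.002 -0.    -1.   ] j [ 0.26  0.57 -0.44  1.75  0.3   0.89 -0.17] F [-1.76 -0.58  9.6 ] w 0.0147 g 40.2
-0.012 [(-110, 188), (-107, 188), (-104, 187), (-101, 186), (-98, 185), (-95, 184), (-92, 178), (-89, 173), (-86, 176), (-83, 174), (-80, 164), (-77, 151), (-74, 141), (-71, 142), (-68, 156), (-65, 181), (-62, 190), (-59, 190), (-56, 192), (-53, 193), (-50, 193), (-47, 192), (-44, 191), (-41, 191), (-38, 193), (-35, 194), (-32, 193), (-29, 193), (-26, 193), (-23, 194), (-20, 195), (-17, 195), (-14, 187), (-11, 161), (-8, 120), (-5, 116), (-2, 149), (1, 167), (4, 170), (7, 174), (10, 176), (13, 181)]
0 [(-110, 254), (-107, 254), (-104, 255), (-101, 254), (-98, 254), (-95, 254), (-92, 249), (-89, 214), (-86, 240), (-83, 254), (-80, 254), (-77, 254), (-74, 254), (-71, 244), (-68, 234), (-65, 251), (-62, 253), (-59, 253), (-56, 254), (-53, 254), (-50, 254), (-47, 254), (-44, 254), (-41, 254), (-38, 254), (-35, 254), (-32, 254), (-29, 254), (-26, 255), (-23, 255), (-20, 254), (-17, 254), (-14, 254), (-11, 255), (-8, 254), (-5, 254), (-2, 252), (1, 254), (4, 254), (7, 249), (10, 253), (13, 255)]
0.012 [(-110, 196), (-107, 202), (-104, 206), (-101, 206), (-98, 204), (-95, 195), (-92, 186), (-89, 189), (-86, 219), (-83, 244), (-80, 250), (-77, 251), (-74, 249), (-71, 240), (-68, 235), (-65, 243), (-62, 247), (-59, 228), (-56, 207), (-53, 201), (-50, 200), (-47, 203), (-44, 209), (-41, 211), (-38, 209), (-35, 205), (-32, 202), (-29, 201), (-26, 204), (-23, 209), (-20, 212), (-17, 209), (-14, 204), (-11, 202), (-8, 203), (-5, 203), (-2, 206), (1, 209), (4, 203), (7, 189), (10, 192), (13, 202)]
```

Request:
arm_command:
  targets:
    - [[0, -0.004, -0.001, 0, 0, 0], [0, -0.007, 0, 0, 0, 0], [0, -0.008, 0, 0, 0, 0], [0, -0.008, 0, 0, 0, 0], [0, -0.008, 0, 0, 0, 0], [0, -0.008, 0, 0, 0, 0], [0, -0.005, 0, 0, 0, 0], [0, -0.002, 0, 0, 0, 0], [0, 0, 0, 0, 0, 0], [0, 0, 0, 0, 0, 0]]

```text
clock: 22.32
position: [0.5501, -0.0376, 0.1161]
ee_rot: [-2.067, -2.366, -0.002]
force: [6.8, 1.6, -17.4]
width: 0.161
gripper_force: 40.0
```

Run:
```python
from h import *
p,r=st()
d=get('top'); s=get('scene')
a=cv2.resize(d['pixels'][155:215,228:268],None,fx=9,fy=9,interpolation=cv2.INTER_CUBIC)
# scene crop around clip
w=np.array([.51,.037,.057]); c=(w-s['t'])@s['R']; u=int(c[0]/c[2]*s['fx']+s['cx']); v=int(c[1]/c[2]*s['fy']+s['cy']); print(u,v)
b=cv2.resize(s['pixels'][v-30:v+30,u-22:u+22],None,fx=9,fy=9,interpolation=cv2.INTER_CUBIC)
cv2.imwrite('pics/e.png',np.hstack([a,b])[:,:,::-1])
```

```text
22.32 p [ 0.5501 -0.0376  0.1161] xt [-0.135  0.991  0.001] zt [ 0.001  0.001 -1.   ] j [ 0.3   0.5  -0.45  1.87  0.29  0.83 -0.16] F [  6.84   1.63 -17.35] w 0.0148 g 40.0
262 184
```

View pics/e.png

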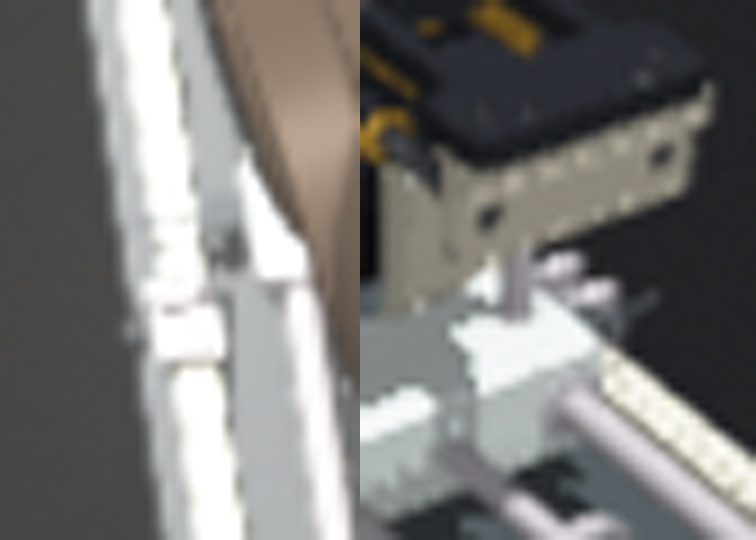

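Run:
```python
from h import *
o=np.array([.5805,.0454]); ax=np.array([.991,.134]);ay=np.array([-.134,.991])
d=get('top'); s=get('scene')
im0=cv2.resize(cv2.imread('pics/scene0.png'),(512,384),interpolation=cv2.INTER_AREA)[:,:,::-1]
t0=cv2.resize(cv2.imread('pics/top0.png'),(512,384),interpolation=cv2.INTER_AREA)[:,:,::-1]
S,A=np.meshgrid(np.arange(.02,-.11,-.00025),np.arange(.03,-.03,-.0003)) # right = toward -x
def rect(D,im,z):
    w=np.stack([o[0]+S*ax[0]+A*ay[0],o[1]+S*ax[1]+A*ay[1],np.full(S.shape,z)],-1)
    c=(w-D['t'])@D['R']; return cv2.remap(np.ascontiguousarray(im),(c[...,0]/c[...,2]*D['fx']+D['cx']).astype(np.float32),(c[...,1]/c[...,2]*D['fy']+D['cy']).astype(np.float32),cv2.INTER_CUBIC)
L=[rect(s,im0,.057),rect(d,t0,.057),rect(d,d['pixels'],.057)]
out=[]
for i in L:
    i=np.clip((i.astype(float)/255)**1.0*255,0,255).astype(np.uint8).copy()
    for k in range(0,i.shape[1],40): cv2.line(i,(k,0),(k,5),(255,0,0),1)
    out.append(cv2.resize(i[:190],(780,190)))
cv2.imwrite('pics/f.png',np.vstack(out)[:,:,::-1]); print(L[0].shape)
```

```text
(200, 520, 3)
```

View pics/f.png

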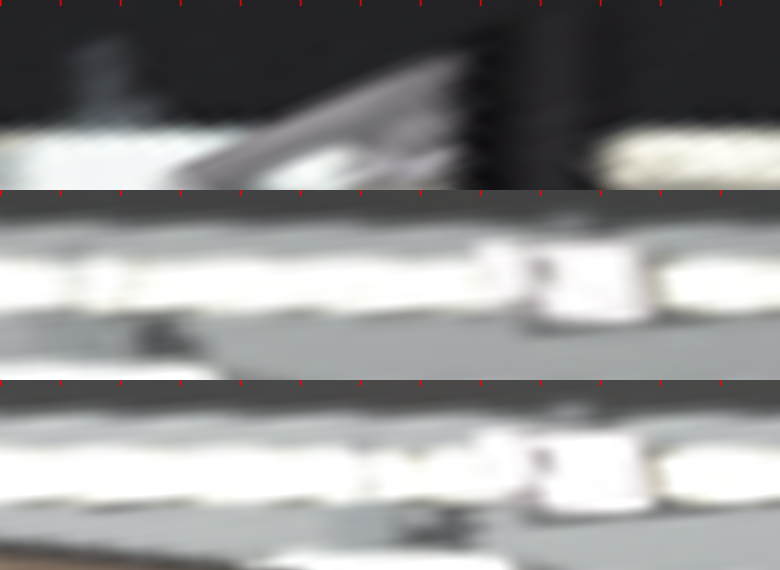

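Row 1 shows the needle in the scene view at home, at x≈105. Row 3 shows the current top view: faint needle lines at x≈370–415 and the clip spanning 478–648, with its middle at about 565. So roughly 28–32 mm remain. I use the depth map to separate the needle from its shadow.

```bash
cat >> h.py <<'E'
def sc(P):
    q=P[...,:2]-np.array([.5805,.0454]); return q@np.array([.991,.134])*1000,q@np.array([-.134,.991])*1000
E
python3 - <<'E'
from h import *
d=get('top'); P=cloud(d); s,a=sc(P)
m=(s<-20)&(s>-100)&(a>-25)&(a<25)
v,u=np.where(m)
for vv in range(v.min(),v.max()+1):
    k=m[vv]; print(vv,' '.join(f'{s[vv,x]:.0f}/{a[vv,x]:.0f}/{P[vv,x,2]*1000:.0f}' for x in np.where(k)[0] if abs(a[vv,x]-0)<9))
S=get('scene'); P=cloud(S); s,a=sc(P); m=(s<-20)&(s>-100)&(a>-12)&(a<25)&(P[...,2]>.05)&(P[...,2]<.07)
print('scene',[tuple(np.round([x,y,z*1000],1)) for x,y,z in zip(s[m],a[m],P[...,2][m])][:40])
E
```

```text
147 
148 
149 
150 
151 
152 
153 
154 
155 
156 
157 
158 
159 
160 
161 
162 
163 
164 
165 
166 
167 
168 
169 
170 
171 
172 
173 -20/5/38 -20/2/32 -21/-1/37 -22/-4/35 -20/-6/22
174 -23/6/37 -23/3/33 -24/-0/38 -24/-3/34 -24/-6/22
175 -26/6/31 -27/3/36 -27/0/31 -28/-3/36 -27/-6/24 -27/-9/23
176 -28/7/25 -30/3/38 -30/1/36 -30/-2/33 -31/-5/31 -34/-9/57
177 -32/7/33 -32/4/30 -33/1/33 -33/-2/30 -33/-5/29 -38/-9/66
178 -35/7/35 -35/5/32 -38/1/58 -40/-3/66 -40/-5/61 -40/-8/61
179 -40/7/57 -41/4/57 -39/2/35 -39/-1/30 -40/-4/34 -43/-8/62
180 -41/8/37 -42/5/35 -42/2/38 -43/-1/37 -43/-4/37 -46/-7/60
181 -44/6/31 -45/3/34 -45/-0/34 -46/-3/36 -45/-6/19 -46/-9/22
182 -47/6/34 -48/3/37 -48/0/33 -49/-3/36 -48/-6/26 -49/-8/23
183 -50/7/34 -51/4/30 -51/1/34 -52/-2/36 -52/-5/30 -51/-8/20
184 -54/7/35 -54/4/36 -54/1/35 -55/-2/34 -55/-5/33 -55/-8/22
185 -57/7/35 -57/4/35 -58/1/37 -60/-2/55 -59/-5/37 -59/-8/39
186 -61/7/54 -61/4/53 -62/1/55 -62/-2/50 -63/-5/53 -62/-7/43
187 -64/8/52 -65/5/54 -65/2/54 -65/-1/53 -66/-4/51 -65/-7/37
188 -66/9/40 -66/6/39 -67/3/38 -67/-0/38 -68/-3/42 -68/-6/42 -67/-9/20
1
[... 2220 characters left out ...]
), np.float64(55.9)), (np.float64(-63.1), np.float64(0.6), np.float64(52.5)), (np.float64(-48.8), np.float64(-6.5), np.float64(63.1)), (np.float64(-61.2), np.float64(6.0), np.float64(51.6)), (np.float64(-61.5), np.float64(9.7), np.float64(50.0)), (np.float64(-43.7), np.float64(3.4), np.float64(62.2)), (np.float64(-41.5), np.float64(5.1), np.float64(62.8)), (np.float64(-41.6), np.float64(8.7), np.float64(61.4)), (np.float64(-41.4), np.float64(11.9), np.float64(60.3)), (np.float64(-45.1), np.float64(-9.1), np.float64(62.8)), (np.float64(-38.6), np.float64(-10.5), np.float64(66.9)), (np.float64(-42.7), np.float64(-4.1), np.float64(62.2)), (np.float64(-40.2), np.float64(-2.5), np.float64(63.1))]
```

Depth separates them. The needle is at s≈-40 (scene -42) and the teeth are centred at about -63 and -82, so the gap middle is at about -72.5 (scene -73.5). About 32 mm remain. I pull 26 mm and look again.

Request:
arm_command:
  targets:
    - [[0, -0.004, 0.001, 0, 0, 0], [0, -0.005, 0, 0, 0, 0], [0, -0.005, 0, 0, 0, 0], [0, -0.005, 0, 0, 0, 0], [0, -0.004, 0, 0, 0, 0], [0, -0.003, 0, 0, 0, 0], [0, 0, 0, 0, 0, 0], [0, 0, 0, 0, 0, 0]]

```text
clock: 23.62
position: [0.526, -0.0408, 0.116]
ee_rot: [2.065, 2.365, 0.006]
force: [10.3, 1.6, -14.1]
width: 0.163
gripper_force: 40.0
```

```bash
cat > m.py <<'E'
from h import *
p,r=st(); q=p[:2]-np.array([.5983,-.0311]); print('pull',q@np.array([.991,.134]))
for n in('top','scene'):
    d=get(n); P=cloud(d); s,a=sc(P); z=P[...,2]*1000; k=(s<-20)&(s>-100)
    for nm,m in(('far',k&(abs(a)<8)&(z>49)&(z<56.5)&(s>-73)),('near',k&(abs(a)<8)&(z>49)&(z<56.5)&(s<-73)),('needle',k&(a>-8)&(a<14)&(z>57.2)&(z<67))):
        if m.sum(): print(n,nm,m.sum(),'min/med/mean/max',np.round([s[m].min(),np.median(s[m]),s[m].mean(),s[m].max()],1),'z',round(float(z[m].mean()),1))
E
python3 m.py
```

```text
23.62 p [ 0.526  -0.0408  0.116 ] xt [-0.135  0.991  0.001] zt [ 0.004  0.001 -1.   ] j [ 0.32  0.47 -0.46  1.93  0.28  0.8  -0.16] F [ 10.3    1.59 -14.12] w 0.0149 g 40.0
pull -0.07299151455477758
top far 6 min/med/mean/max [-65.4 -61.6 -62.4 -59.3] z 52.8
top near 8 min/med/mean/max [-84.7 -82.7 -82.  -79.2] z 52.9
top needle 8 min/med/mean/max [-69.8 -64.4 -65.2 -63.5] z 61.8
scene far 14 min/med/mean/max [-68.6 -63.5 -63.8 -60.5] z 52.5
scene near 6 min/med/mean/max [-86.9 -85.3 -84.3 -80.6] z 54.9
scene needle 11 min/med/mean/max [-72.1 -65.9 -66.3 -62. ] z 61.9
```

Request:
arm_command:
  targets:
    - [[0, -0.003, 0, 0, 0, 0], [0, -0.003, 0, 0, 0, 0], [0, -0.0015, 0, 0, 0, 0], [0, 0, 0, 0, 0, 0], [0, 0, 0, 0, 0, 0]]

```text
clock: 24.35
position: [0.5188, -0.0417, 0.116]
ee_rot: [2.065, 2.364, 0.006]
force: [10.8, 2.2, -15.7]
width: 0.161
gripper_force: 40.0
```

```bash
python3 m.py
python3 - <<'E'
from h import *
d=get('top');s=get('scene')
a=cv2.resize(d['pixels'][155:215,228:268],None,fx=9,fy=9,interpolation=cv2.INTER_CUBIC)
w=np.array([.505,.06,.057]); c=(w-s['t'])@s['R']; u=int(c[0]/c[2]*s['fx']+s['cx']); v=int(c[1]/c[2]*s['fy']+s['cy'])
b=cv2.resize(s['pixels'][v-30:v+30,u-22:u+22],None,fx=9,fy=9,interpolation=cv2.INTER_CUBIC)
cv2.imwrite('pics/g.png',np.hstack([a,b])[:,:,::-1])
E
```

```text
24.35 p [ 0.5188 -0.0417  0.116 ] xt [-0.135  0.991  0.001] zt [ 0.005  0.001 -1.   ] j [ 0.32  0.46 -0.46  1.95  0.28  0.79 -0.16] F [ 10.81   2.25 -15.73] w 0.0148 g 40.0
pull -0.08021421126089691
top far 10 min/med/mean/max [-70.4 -62.5 -63.4 -59.2] z 52.8
top near 7 min/med/mean/max [-83.5 -81.8 -81.3 -79.1] z 52.7
top needle 11 min/med/mean/max [-85.3 -71.5 -73.1 -67.2] z 60.0
scene far 15 min/med/mean/max [-68.5 -63.1 -63.5 -60.7] z 53.6
scene near 4 min/med/mean/max [-87.2 -83.2 -83.5 -80.2] z 53.4
scene needle 9 min/med/mean/max [-78.2 -73.2 -73.4 -70.6] z 62.4
```

View pics/g.png

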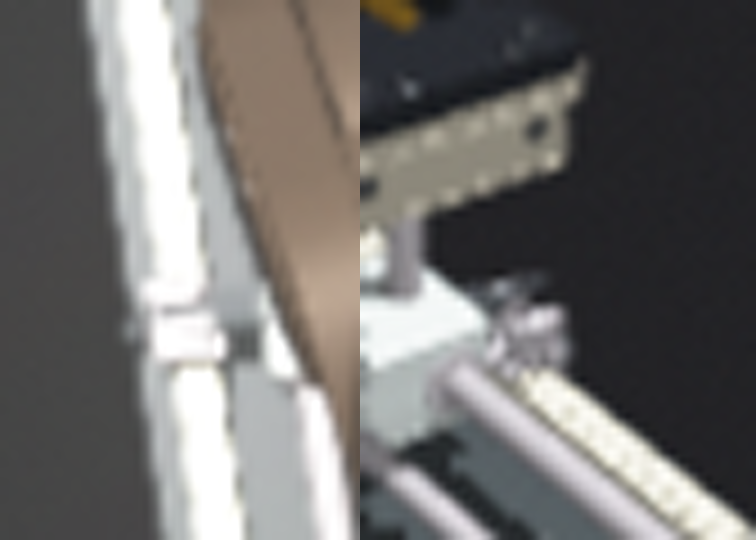

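The needle (top crop 185,312; scene crop 520,290) stands between the two teeth. Depth puts it within about 1 mm of the gap middle in both views, and the clip has not moved. I hold for a moment and hand in.

Request:
arm_command:
  targets:
    - [[0, -0.0003, 0, 0, 0, 0], [0, 0, 0, 0, 0, 0], [0, 0, 0, 0, 0, 0], [0, 0, 0, 0, 0, 0]]

```text
clock: 25.05
position: [0.5187, -0.0417, 0.116]
ee_rot: [2.065, 2.364, 0.007]
force: [12.4, 1.6, -16.4]
width: 0.16
gripper_force: 40.0
```

```bash
python3 -c "
from h import *
st(); print(arm.sign_off()); st()"
```

```text
25.05 p [ 0.5187 -0.0417  0.116 ] xt [-0.135  0.991  0.001] zt [ 0.005  0.001 -1.   ] j [ 0.32  0.46 -0.46  1.95  0.28  0.79 -0.16] F [ 12.36   1.63 -16.37] w 0.0147 g 40.0
the job is handed in; nothing more can be done
None
the job is handed in; nothing more can be done
```

The job is handed in at 25 s: I touched the zero button and then the start button with the stylus, stood it back in its stand, and the gripper still holds the slide with its needle in the clip's gap, within about 1 mm of the middle; the verdict was not shown.

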